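# Set an axle castle nut and lock it with the covered pin switch

### The arm

A 6-joint arm with a two-finger parallel gripper is mounted at the origin on a cart in front of the work surface, level with it; the furniture and walls round the work are solid. World frame = base frame: x ahead of the robot, y to its left, z up, the work surface at z = 0. Lengths are in mm, angles in rad, forces in N, time in s.
With the tool pointing down it reaches from about 400 to 925 mm from the base axis. Payload 12.5 kg.
Tool frame: the origin (TCP) lies midway between the tips of the shut fingers; the grasp point (between the pads) lies 19 mm behind it; z points along the fingers, y is the line along which they close (so a half turn about z gives the same grasp; the last joint's range is limited). The gripper opens to 95 mm and grips with 3 to 60 N. Pads are 20 mm wide; open, the fingers measure 119 mm over their backs; the gripper's body (75 mm by 180 mm) begins 59 mm behind the grasp point.
Start: joints at [-1.346, 0.491, 1.559, -0, 1.092, -0.106], TCP at [203.023, -591.125, 214.661] pointing down, gripper open.
Joint ranges: [-3.1, 3.1], [-0.84, 2.19], [0.05, 2.79], [-1.13, 4.28], [0.06, 2.93], [-2.69, 2.69]. Speed limits (rad/s): [2.22, 2.22, 2.79, 3.14, 3.14, 3.14].

### API

Orientations are given as [roll, pitch, yaw] about the fixed x, y, z axes, in that order (R = Rz(yaw) Ry(pitch) Rx(roll)).
In Python, from cell import state, read_camera, job_done gives the robot as it stands.
- The arm moves only by the tool carry_out, never from a script. Its argument "moves" is a list of rows, each an object with "slide": the shift along the tool's x, y, z as a fraction of full scale, a list of three; "spin": the turn about the tool's z as a fraction of full scale. A call has 1 to 12 rows; each row shifts and turns the commanded pose from where the row before left it, along the tool's axes as they then stand; what a row does not reach is not made up. Full scale, the value 1, is 0.4 m for a shift and 30 degrees for a turn. A row lasts 1/12 s, in which the tool goes at most 41.7 mm and 7.16 degrees, less where a joint would pass 70% of its speed; a pose out of reach is approached as far as the arm can. A call with a number of a shift or a turn outside -1 to 1 is refused whole. A call with a gripper value outside its range is refused whole. "hand" is the closure, from 0 (fully open) to 1 (shut), set as the call begins (left out, the last holds). The fingers move at their own pace and stop on an object; the grip force is fixed at half the most. Time passes only in rows, so rows that do not move let the fingers close. It gives the time, the measured TCP pose, the force, the opening and the grip force at its end, in the units of the state.
- state(): the state, without advancing time (a new reading comes with each control period).
- read_camera(name): name is "side" or "top" or "wrist"; returns a dict with "color" (420x560x3 uint8, red, green, blue), "K" (3x3 intrinsics, pixels), "R" (3x3) and "t" (3): a world point X has camera coordinates R X + t. Camera axes: x right, y down, z forward; pixel columns grow to the right and rows downward; lengths in mm; the calibration is good to about 2 mm. A picture is of the moment at which its call begins. There is no depth.
- job_done(): hands the job in; it is judged then, once.
The state is a dict: "t": time; "joints": joint angles; "qvel": joint speeds; "tau": joint torques, N m; "eef_pos": TCP position; "tcp_rot": TCP orientation; "ft_force": force on the tool from outside, world axes, zero at the start; "moment": the same for the moment, N m; "opening": opening from 0.0 (shut) to 1.0 (fully open); "grip_force": force on a finger pad.
Only numpy, scipy, OpenCV 4.12 (cv2) and the standard library are available. Lean on these libraries where they do the work, as an engineer would, in place of code of your own. Each camera call takes 0.05 s, during which the arm holds its last target. There are 200 camera calls.

### The job

Tighten the castle nut on the stub-axle stand clockwise until it bears firmly on its washer, then turn it on to the first position where a slot lines up with the cotter hole, which runs along the line across the spindle's end. Only then lift the guard cover of the switch box, flip the toggle beneath fully over towards the cover's hinge so that the lock pins come out, and let the cover drop shut again, leaving the toggle thrown. Leave the other things on the bench where they lie.

Things in the scene. Friction and masses are not known exactly. Their poses are not given: they have to be found in the camera images.
- axle_stand: fixed stub-axle stand: dark 110 mm square base plate with a tapered grey-painted hub; origin under its centre on the board, z up. The castle nut stands on a 62 mm steel washer whose top is 64 mm above the board; nut top 120 mm, spindle end 122 mm above the board
- nut_slot (a point): plain steel castle nut, 55 mm across flats, 56 mm high: hexagon 38 mm, then a crown (50 mm across) of 18 mm with six 9 mm slots, one over the middle of each flat. Point on its axis 30 mm above the washer, a good grip height. z up; x along one pair of opposite slots, square to two flats. This pair is the first to line up with the hole when turned clockwise; the others lie 60 degrees off
- castle_nut (a joint): turn of the nut in rad, growing clockwise from above (tightening). Starts between 0.3 and 0.5, bears firmly on the washer from 0.6 on, stop at 1.6. Turning takes about 0.25 N m plus 0.14 N m per rad of this value (it grows tighter); it stays where it is left. The right line-up comes between 0.78 and 1.26, depending on the hole's direction
- cotter_hole (a point): centre of the cross hole in the fixed spindle, on the nut's axis, 111 mm above the board, level with the nut's slots. x runs along the hole; a bright line (26 x 3 mm) across the dark spindle's end runs the same way. Throwing the toggle slides a 6 mm lock pin out of each end of the hole into the slots
- switch_box: fixed grey switch box, 84 mm (x) x 100 mm (y), 45 mm high, origin under its centre on the board; x points to its back. On it a dark sheet-steel guard cover: hood 70 mm long, 52 mm wide, 41 mm high, hinged at the back, with a tab at the middle of its front
- cover_tab (a point): grip point on the cover's tab, 10 mm from its end. The tab (34 mm long, 18 wide, 6 thick) sticks out level from the hood's front (towards -x of the box), past the box's front edge, 61 mm above the board when shut. It can be pinched across its 18 mm width (along y) and pivots between the pads as the cover swings
- cover_hinge (a point): middle of the cover's level hinge line on the fixed box, 49 mm above the board. y along the hinge, x to the back of the box (away from the tab when shut), z up. The tab's grip point is 93 mm in front of it and 12 mm above it when shut
- guard_cover (a joint): opening of the cover in rad, 0 shut, 2.0 fully open (leaning back on its stop). Light (80 g): it drops shut by itself from less than about 0.9, and stays leaning open from more than about 1.2
- toggle_tip (a point): ball (11 mm) at the end of the small steel toggle under the cover, 28 mm from its pivot
- toggle_pivot (a point): pivot of the toggle on the box's top face, 47 mm above the board, 38 mm in front of the hinge; axes as those of cover_hinge
- pin_toggle (a joint): toggle, 0 = leaning 0.4 rad to the front (towards the tab), 0.8 = thrown, leaning 0.4 rad to the back (towards the hinge). Friction 0.03 N m: it stays where it is left
- spanner_0: bystander: flat steel spanner 165 mm long lying between stand and box
- tape_measure: bystander: tape measure, 78 x 42 x 66 mm, behind and between stand and box
- masking_tape: bystander: roll of masking tape, 102 mm across, 25 mm high, on the right
- hex_keys: bystander: set of hex keys in a holder, 96 x 50 x 36 mm, on the left
- wood_block: bystander: dark wood block, 90 x 36 x 34 mm, on the left
- screwdriver: bystander: screwdriver 208 mm long on the right

How it is judged:
By the outcome, as a careful person would: the job done as asked, in the order asked, and still so for the second after the job is handed in, with the robot touching nothing.
It also fails if it takes over 66 s, if anything falls off the work surface, if the arm or the gripper's body presses on something with over 40 N, if the wrist force passes 120 N, or if a joint passes its speed limit or range.

## Working session

There is one attempt and no reset: what is moved stays moved. The work goes in short steps, Python scripts to look and compute and a tool call to move; the robot and the scene stay as the last step left them, time stands still between calls to the robot, and variables do not carry over. Pictures are saved under pics/ and viewed, at most 10 in all, crops included, and the job is handed in when it is done.

Besides the shell and the picture viewer there is one more tool, called after "Emit:" as name(argument=value, ...), one argument or row to a line, values as JSON. carry_out: Moves the arm, as the interface text tells. Shift numbers are shares of 0.4 m and turn numbers shares of 30 degrees, none past 1 either way. Its arguments: {"type":"object","properties":{"moves":{"type":"array"},"hand":{"type":"number"}},"required":["moves"]}

```bash
ls; mkdir -p pics; python3 - <<'E'
from cell import state, read_camera
import cv2,numpy as np
print(state())
for n in ("top","side"):
    c=read_camera(n); cv2.imwrite(f"pics/{n}0.png",c["color"][:,:,::-1]); np.savez(f"pics/{n}0.npz",**c)
    print(n,c["K"].tolist(),(-c["R"].T@c["t"]).tolist(),c["R"].tolist())
E
```

```text
pics
{'t': 0.0, 'joints': array([-1.34560878e+00,  4.91560612e-01,  1.55946285e+00, -1.83851881e-06,
        1.09171059e+00, -1.05600335e-01]), 'qvel': array([-3.16413541e-04,  1.31394809e-03, -1.22495485e-03,  1.24000930e-04,
        7.71226396e-04, -2.66785636e-06]), 'tau': array([-1.03592552e-03, -6.12643290e+01, -2.58189100e+01,  6.91403914e-02,
        4.81019507e-02, -1.06462298e-04]), 'eef_pos': array([ 202.95661159, -590.86096643,  214.05648601]), 'tcp_rot': array([-3.14045744e+00, -1.18686698e-04,  3.30788659e-01]), 'ft_force': array([-0.08954126, -0.1541896 , -0.22850676]), 'moment': array([ 0.03540532, -0.04466555, -0.01597224]), 'grip_force': 0.0, 'opening': 1.000621494306433}
top [[385.0353537997712, 0.0, 278.54060815845025], [0.0, 385.0353537997712, 210.77404727461564], [0.0, 0.0, 1.0]] [454.6499731427381, 44.022020831944815, 1107.1376075146084] [[0.011597681784613668, -0.999281709181243, 0.036077132272901574], [-0.9969106039759494, -0.01435807988585813, -0.07722106721807762], [0.07768359838170727, -0.035070090359235015, -0.9963610526835464]]
side [[420.66977052541824, 0.0, 283.05536368753445], [0.0, 420.66977052541824, 214.08215078977923], [0.0, 0.0, 1.0]] [265.8414639508787, 1031.3591754876666, 520.2157533140753] [[-0.9610982744789937, -0.27620051344081725, 0.001839339155655489], [-0.10303337578734749, 0.35233197300264274, -0.9301861664602028], [0.2562698387781205, -0.894189832851556, -0.3670835225906254]]
```

View pics/top0.png

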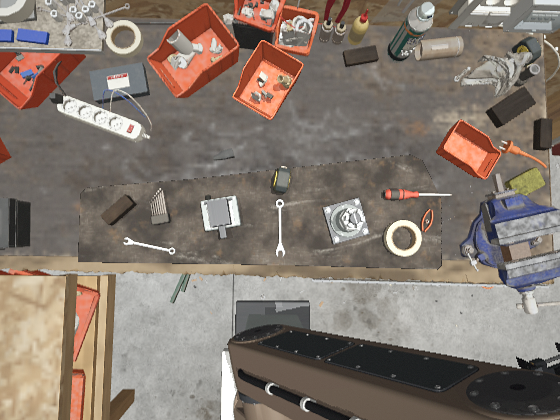

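View pics/side0.png

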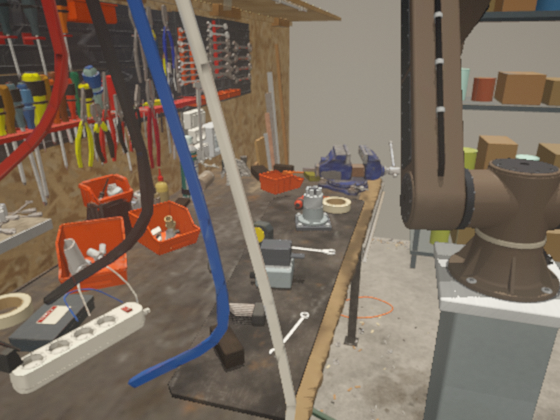

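The top view shows the stand with its nut at about (347,217), the switch box at (221,214) with its tab at (224,232), and the spanner between them. The side view confirms this layout. Next I turn these into rough positions and work out the move that brings the wrist camera over the nut.

```bash
cat > h.py <<'E'
import numpy as np,cv2
from cell import state, read_camera
from scipy.spatial.transform import Rotation as Ro
def ray(c,u,v,z):
    o=-c["R"].T@c["t"]; d=c["R"].T@np.linalg.solve(c["K"],[u,v,1.]); return o+d*(z-o[2])/d[2]
def proj(c,X):
    p=c["K"]@(c["R"]@np.asarray(X,float)+c["t"]); return p[:2]/p[2]
def snap(n,f):
    c=read_camera(n); cv2.imwrite(f"pics/{f}.png",c["color"][:,:,::-1]); np.savez(f"pics/{f}.npz",**c); return c
def load(f): return dict(np.load(f"pics/{f}.npz"))
def rel(target,yaw=None):
    s=state(); R=Ro.from_euler("xyz",s["tcp_rot"]).as_matrix(); d=R.T@(np.array(target)-s["eef_pos"])
    print("pos",s["eef_pos"].round(1),"rot",s["tcp_rot"].round(4),"tool-axis shift/400",(d/400).round(4),"mm",d.round(1))
E
python3 - <<'E'
from h import *
c=load("top0")
print("nut",ray(c,348,217,121),"tab",ray(c,224,233,61),"boxc",ray(c,221,214,86))
n=ray(c,348,217,121)
w=snap("wrist","w0"); s=state(); R=Ro.from_euler("xyz",s["tcp_rot"]).as_matrix()
o=-w["R"].T@w["t"]; print("cam in tool",R.T@(o-s["eef_pos"]),(w["R"]@R).round(3).tolist(),w["K"][0])
rel([n[0],n[1],300])
E
```

```text
nut [ 517.98708069 -170.4684282   121.        ] tab [473.88389885 153.89529806  61.        ] boxc [523.5115681 160.3004292  86.       ]
cam in tool [ 7.39804945e+01 -8.74900920e-02 -1.70867869e+02] [[-0.001, 1.0, 0.0], [-0.965, -0.001, -0.26], [-0.26, -0.0, 0.965]] [345.89699101   0.         277.58067372]
pos [ 203.  -590.9  214.2] rot [-3.1408e+00 -1.0000e-04  3.3080e-01] tool-axis shift/400 [ 1.0863 -0.7386 -0.2138] mm [ 434.5 -295.4  -85.5]
```

Emit:
carry_out(
  moves=[
    {"slide": [0.0776, -0.0528, -0.004], "spin": 0},
    {"slide": [0.0776, -0.0528, -0.004], "spin": 0},
    {"slide": [0.0776, -0.0528, -0.004], "spin": 0},
    {"slide": [0.0776, -0.0528, -0.004], "spin": 0},
    {"slide": [0.0776, -0.0528, -0.004], "spin": 0},
    {"slide": [0.0776, -0.0528, -0.004], "spin": 0},
    {"slide": [0.0776, -0.0528, -0.004], "spin": 0},
    {"slide": [0.0776, -0.0528, -0.004], "spin": 0},
    {"slide": [0.0776, -0.0528, -0.004], "spin": 0},
    {"slide": [0.0776, -0.0528, -0.004], "spin": 0},
    {"slide": [0.0776, -0.0528, -0.004], "spin": 0},
    {"slide": [0.0776, -0.0528, -0.004], "spin": 0},
  ],
  hand=0,
)

```text
t: 1.15
eef_pos: [473.7, -228.8, 233.9]
tcp_rot: [3.142, 0.0, 0.331]
ft_force: [0.7, -0.9, 0.1]
opening: 0.997
grip_force: 0.0
```

Emit:
carry_out(
  moves=[
    {"slide": [0.0776, -0.0528, -0.004], "spin": 0},
    {"slide": [0.0776, -0.0528, -0.004], "spin": 0},
    {"slide": [0, 0, 0], "spin": 0},
    {"slide": [0, 0, 0], "spin": 0},
  ],
)

```text
t: 1.48
eef_pos: [518.6, -168.8, 236.8]
tcp_rot: [-3.141, 0.0, 0.334]
ft_force: [-0.3, -0.7, 0.4]
opening: 1.004
grip_force: 0.0
```

```bash
python3 - <<'E'
from h import *
c=snap("wrist","w1"); n=proj(c,[518,-170,121]); print(n,state()["eef_pos"],state()["qvel"].max())
u,v=n.astype(int); im=c["color"][max(v-80,0):v+80,max(u-105,0):u+105,::-1]
print(max(u-105,0),max(v-80,0)); cv2.imwrite("pics/w1c.png",cv2.resize(im,None,fx=3.7,fy=3.7,interpolation=cv2.INTER_CUBIC))
E
```

```text
[278.90269957 208.28353231] [ 517.9966177  -169.84013853  236.79079228] 0.006575801750677997
173 128
```

View pics/w1c.png

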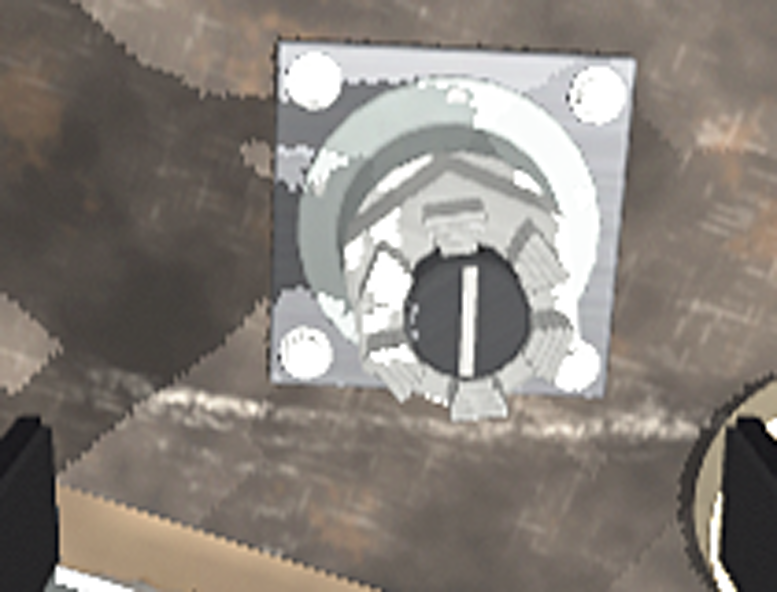

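The crop shows the dark spindle end at crop (467,311), which is image (299,212). The bright line runs from crop (470,265) to (465,377), and six crown teeth surround it. Next I measure these on the z≈120 plane.

```bash
python3 - <<'E'
from h import *
c=load("w1"); g=cv2.cvtColor(c["color"],cv2.COLOR_RGB2GRAY)
x0,x1,y0,y1=275,325,188,236
sub=g[y0:y1,x0:x1]
yy,xx=np.mgrid[y0:y1,x0:x1]
m=((sub<100)&(np.hypot(xx-299.2,yy-212)<19)).astype(np.uint8)
ct=max(cv2.findContours(m,cv2.RETR_EXTERNAL,cv2.CHAIN_APPROX_NONE)[0],key=cv2.contourArea)
P=np.array([ray(c,u+x0,v+y0,122)[:2] for u,v in ct[:,0].astype(float)],np.float32)
(cx,cy),r=cv2.minEnclosingCircle(P); print("spindle",cx,cy,r, "median centre",np.median(np.hypot(*(P-[cx,cy]).T)))
b=(sub>130)&(np.hypot(xx-299.2,yy-212)<14)
Q=np.array([ray(c,u,v,122)[:2] for u,v in zip(xx[b],yy[b])],np.float32)
vx,vy,lx,ly=cv2.fitLine(Q,cv2.DIST_L2,0,.01,.01).ravel(); print("line yaw deg",np.degrees(np.arctan2(vy,vx)),lx,ly,"n",len(Q))
C=np.array([lx,ly])
# rectified, world axes: up=+x, left=+y ; 8px/mm, 70mm
S=9; A=np.mgrid[0:600,0:600]; X=C[0]+(300-A[0])/S; Y=C[1]+(300-A[1])/S
p=np.stack([X,Y,0*X+120],-1)@c["R"].T+c["t"]; p=p@c["K"].T; mp=(p[...,:2]/p[...,2:]).astype(np.float32)
r=cv2.remap(c["color"],mp[...,0],mp[...,1],cv2.INTER_CUBIC)[:,:,::-1].copy()
for R_ in (25,): cv2.circle(r,(300,300),int(R_*S),(0,0,255),1)
cv2.imwrite("pics/r1.png",r)
E
```

```text
spindle 520.893310546875 -186.8370361328125 16.07623291015625 median centre 13.442930698635013
line yaw deg 17.712036 520.3876 -187.6324 n 104
```

View pics/r1.png

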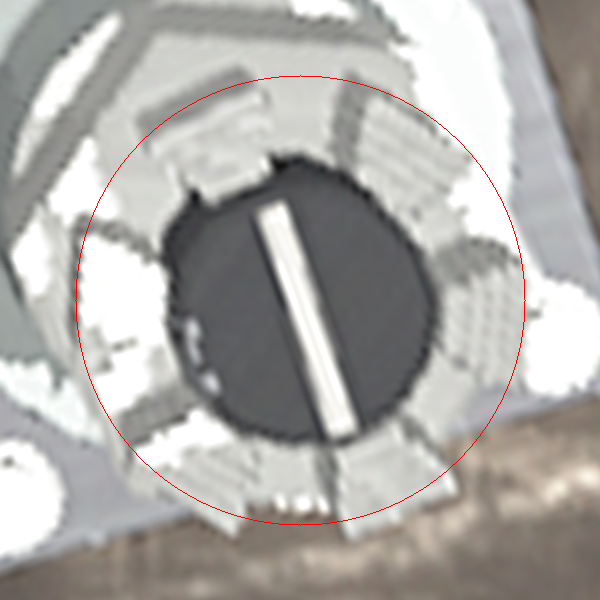

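The six teeth lie at about 26.6° mod 60, so the slots are at 56.6° and the line at about 17.5°. That means roughly 39° clockwise. The nut axis is at about (518.2, −188.4). I go there with yaw 26.6° and grip the flats.

Emit:
carry_out(
  moves=[
    {"slide": [-0.0148, 0.044, 0], "spin": 0},
    {"slide": [0, 0, 0.03], "spin": -0.125},
    {"slide": [0, 0, 0.04], "spin": -0.125},
    {"slide": [0, 0, 0.05], "spin": 0},
    {"slide": [0, 0, 0.05], "spin": 0},
    {"slide": [0, 0, 0.05], "spin": 0},
    {"slide": [0, 0, 0.05], "spin": 0},
    {"slide": [0, 0, 0.05], "spin": 0},
    {"slide": [0, 0, 0.04], "spin": 0},
    {"slide": [0, 0, 0.03], "spin": 0},
    {"slide": [0, 0, 0.0145], "spin": 0},
    {"slide": [0, 0, 0], "spin": 0},
  ],
)

```text
t: 2.53
eef_pos: [517.1, -189.7, 74.2]
tcp_rot: [-3.14, 0.001, 0.46]
ft_force: [0.5, -0.1, 0.3]
opening: 1.002
grip_force: 0.0
```

Emit:
carry_out(
  moves=[
    {"slide": [0, 0, 0], "spin": 0},
    {"slide": [0, 0, 0], "spin": 0},
    {"slide": [0, 0, 0], "spin": 0},
    {"slide": [0, 0, 0], "spin": 0},
    {"slide": [0, 0, 0], "spin": 0},
    {"slide": [0, 0, 0], "spin": 0},
  ],
  hand=1,
)

```text
t: 3.03
eef_pos: [518.2, -188.9, 75.5]
tcp_rot: [3.141, -0.0, 0.462]
ft_force: [0.3, 0.1, -0.2]
opening: 0.635
grip_force: 0.0
```

```bash
python3 - <<'E'
from h import *
s=state(); print({k:np.round(v,3) for k,v in s.items()})
c=snap("wrist","w2"); n=proj(c,[518.2,-188.4,122]); print(n)
u,v=n.astype(int); x,y=max(u-100,0),max(v-75,0); print(x,y)
cv2.imwrite("pics/w2c.png",cv2.resize(c["color"][y:y+150,x:x+200,::-1],None,fx=4,fy=4,interpolation=cv2.INTER_CUBIC))
E
```

```text
{'t': np.float64(3.033), 'joints': array([-0.469,  0.571,  1.875, -0.   ,  0.695,  0.64 ]), 'qvel': array([ 0.   ,  0.002,  0.001, -0.001, -0.001,  0.001]), 'tau': array([-4.8000e-02, -5.7981e+01, -1.7343e+01,  5.5000e-02, -1.9000e-02,
       -1.0000e-03]), 'eef_pos': array([ 518.198, -188.917,   75.541]), 'tcp_rot': array([ 3.141, -0.   ,  0.462]), 'ft_force': array([ 0.33 ,  0.124, -0.2  ]), 'moment': array([ 0.01 , -0.043, -0.015]), 'grip_force': np.float64(0.0), 'opening': np.float64(0.635)}
[276.65172563 307.21934445]
176 232
```

View pics/w2c.png

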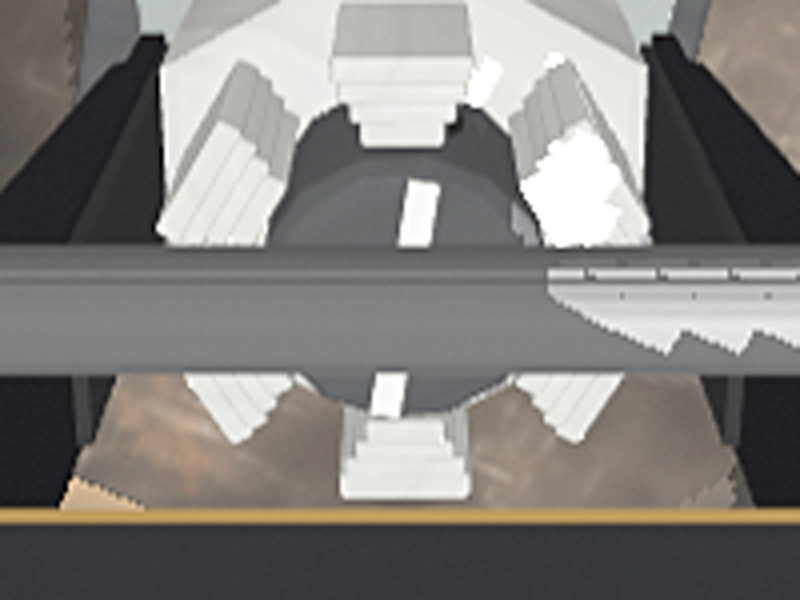

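The nut sits square between the pads, with teeth symmetric about image column 404. The bright line runs from crop (422,182) to (388,412), tilted from the pad axis. I wait for the grip to close while I refine the line angle.

Emit:
carry_out(
  moves=[
    {"slide": [0, 0, 0], "spin": 0},
    {"slide": [0, 0, 0], "spin": 0},
    {"slide": [0, 0, 0], "spin": 0},
    {"slide": [0, 0, 0], "spin": 0},
  ],
)

```text
t: 3.42
eef_pos: [518.0, -188.6, 75.4]
tcp_rot: [-3.141, 0.0, 0.462]
ft_force: [-2.0, 4.1, 6.5]
opening: 0.577
grip_force: 30.0
```

```bash
python3 - <<'E'
from h import *
c=load("w2")
f=lambda u,v,z=122:ray(c,u/4+176,v/4+232,z)
a,b=f(422,182),f(388,412); d=a-b; print(a,b,(a+b)/2,np.hypot(*d[:2]),"line yaw",np.degrees(np.arctan2(d[1],d[0])))
a,b=f(401,58,120),f(405,498,120); d=a-b; print("tooth mid",(a+b)/2,np.hypot(*d[:2]),"tooth yaw",np.degrees(np.arctan2(d[1],d[0])))
s=state();print(s["opening"]*95,s["grip_force"],s["eef_pos"],np.degrees(s["tcp_rot"]))
E
```

```text
[ 530.76883169 -184.29814372  122.        ] [ 506.03014004 -192.74975552  122.        ] [ 518.39948586 -188.52394962  122.        ] 26.142543991670284 line yaw 18.861981264877322
tooth mid [ 518.46375571 -188.32004481  120.        ] 50.05607022968621 tooth yaw 26.83564048845906
54.82061467243004 29.987584054470062 [ 517.98490815 -188.57646721   75.40368419] [-1.79978455e+02  6.39390550e-03  2.64611223e+01]
```

Emit:
carry_out(
  moves=[
    {"slide": [0, 0, 0], "spin": 0.05},
    {"slide": [0, 0, 0], "spin": 0.11},
    {"slide": [0, 0, 0], "spin": 0.11},
    {"slide": [0, 0, 0], "spin": 0.11},
    {"slide": [0, 0, 0], "spin": 0.11},
    {"slide": [0, 0, 0], "spin": 0.11},
    {"slide": [0, 0, 0], "spin": 0.11},
    {"slide": [0, 0, 0], "spin": 0.11},
    {"slide": [0, 0, 0], "spin": 0.11},
    {"slide": [0, 0, 0], "spin": 0.11},
    {"slide": [0, 0, 0], "spin": 0.11},
    {"slide": [0, 0, 0], "spin": 0.11},
  ],
)

```text
t: 4.42
eef_pos: [518.0, -188.4, 75.4]
tcp_rot: [-3.141, 0.0, -0.2]
ft_force: [-1.6, 5.7, 6.1]
opening: 0.575
grip_force: 30.0
```

Emit:
carry_out(
  moves=[
    {"slide": [0, 0, 0], "spin": 0},
    {"slide": [0, 0, 0], "spin": 0},
    {"slide": [0, 0, 0], "spin": 0},
  ],
)

```text
t: 4.67
eef_pos: [518.0, -188.4, 75.4]
tcp_rot: [-3.141, 0.0, -0.198]
ft_force: [-2.1, 5.9, 5.6]
opening: 0.578
grip_force: 30.0
```

```bash
python3 - <<'E'
from h import *
s=state(); print(np.degrees(s["tcp_rot"]),s["eef_pos"],s["moment"],s["ft_force"],s["grip_force"],s["opening"]*95)
c=snap("wrist","w3"); n=proj(c,[518.2,-188.4,122])
x,y=(n-[100,75]).astype(int); print(x,y)
cv2.imwrite("pics/w3c.png",cv2.resize(c["color"][y:y+150,x:x+200,::-1],None,fx=4,fy=4,interpolation=cv2.INTER_CUBIC))
E
```

```text
[-1.79965593e+02  2.40421526e-02 -1.13692188e+01] [ 517.95680513 -188.36173142   75.41189623] [ 1.0080982   0.25752869 -0.09551266] [-2.0882793   5.88260789  5.58242434] 29.978209733963013 54.867650204522
178 232
```

View pics/w3c.png

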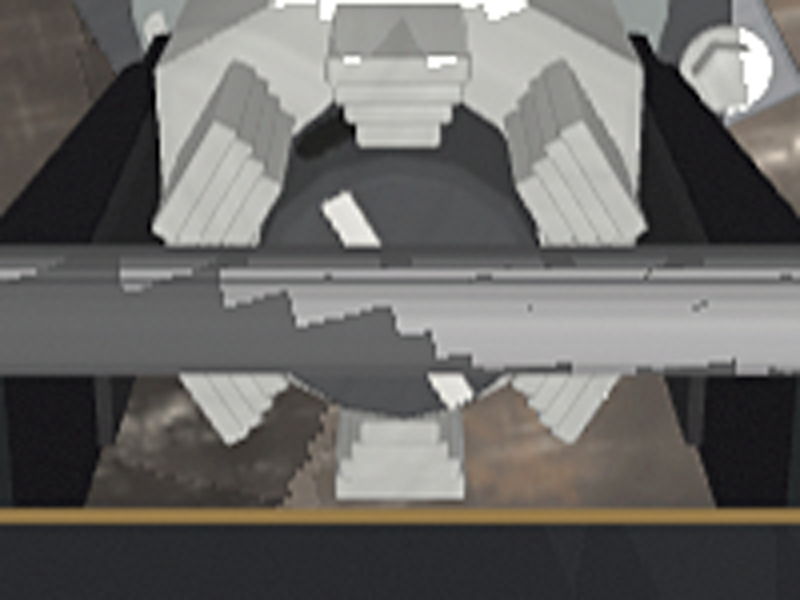

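The nut is still square in the pads. The line runs from crop (338,197) to (455,400), and the dark cotter hole shows in the slot at about (322,136). Next I compute the remaining angle.

```bash
python3 - <<'E'
from h import *
c=load("w3")
f=lambda u,v,z=122:ray(c,u/4+178,v/4+232,z)
def an(p,q,z):
    a,b=f(*p,z),f(*q,z); d=a-b; print((a+b)/2,np.hypot(*d[:2]),np.degrees(np.arctan2(d[1],d[0])))
an((338,197),(457,402),122)
an((398,58),(400,498),120)  # tooth yaw
# left edge/right edge fit of visible stripe pieces: brightness
x0,y0=178,232
g=cv2.cvtColor(c["color"],cv2.COLOR_RGB2GRAY).astype(float)
P=[]
for v in list(range(282,292))+list(range(326,332)):
    lo,hi=(256,275) if v<300 else (282,298)
    r=np.clip(g[v,lo:hi]-120,0,None)
    if r.sum()>60: P.append(ray(c,(r*np.arange(lo,hi)).sum()/r.sum(),v,122)[:2])
P=np.array(P,np.float32);vx,vy,a,b=cv2.fitLine(P,cv2.DIST_HUBER,0,.01,.01).ravel();print(len(P),np.degrees(np.arctan2(vy,vx)),a,b)
hole=f(322,136,111);print("hole",hole,np.degrees(np.arctan2(hole[1]+188.4,hole[0]-518.3)),np.hypot(hole[1]+188.4,hole[0]-518.3))
E
```

```text
[ 518.12397807 -187.94816768  122.        ] 26.021013655333853 15.977369423235702
[ 518.47111068 -188.044423    120.        ] 50.02365850970429 -11.182095427061734
16 17.660294 519.7617 -187.3552
hole [ 532.59356557 -182.57212803  111.        ] 22.18204650824754 15.436000399001692
```

Emit:
carry_out(
  moves=[
    {"slide": [0, 0, 0], "spin": 0.033},
    {"slide": [0, 0, 0], "spin": 0},
    {"slide": [0, 0, 0], "spin": 0},
  ],
)

```text
t: 4.97
eef_pos: [517.9, -188.4, 75.4]
tcp_rot: [-3.141, 0.001, -0.215]
ft_force: [-2.4, 6.1, 5.8]
opening: 0.575
grip_force: 30.0
```

Emit:
carry_out(
  moves=[
    {"slide": [0, 0, 0], "spin": 0},
    {"slide": [0, 0, 0], "spin": 0},
    {"slide": [0, 0, 0], "spin": 0},
    {"slide": [0, 0, 0], "spin": 0},
    {"slide": [0, 0, 0], "spin": 0},
    {"slide": [0, 0, -0.02], "spin": 0},
    {"slide": [0, 0, -0.06], "spin": 0},
    {"slide": [0, 0, -0.08], "spin": 0},
    {"slide": [0, 0, -0.08], "spin": 0},
    {"slide": [0, 0, -0.08], "spin": 0},
    {"slide": [0, 0, -0.04], "spin": 0},
    {"slide": [0, 0, 0], "spin": 0},
  ],
  hand=0,
)

```text
t: 5.97
eef_pos: [519.2, -189.4, 223.6]
tcp_rot: [3.14, -0.007, -0.215]
ft_force: [0.5, 0.2, -0.4]
opening: 1.001
grip_force: 0.0
```

```bash
python3 - <<'E'
from h import *
c=snap("wrist","w4"); s=state(); print(s["eef_pos"],np.degrees(s["tcp_rot"]))
C=np.array([518.3,-188.3])
S=9; A=np.mgrid[0:600,0:600]; X=C[0]+(300-A[0])/S; Y=C[1]+(300-A[1])/S
p=np.stack([X,Y,0*X+120],-1)@c["R"].T+c["t"]; p=p@c["K"].T; mp=(p[...,:2]/p[...,2:]).astype(np.float32)
r=cv2.remap(c["color"],mp[...,0],mp[...,1],cv2.INTER_CUBIC)[:,:,::-1].copy()
a=np.radians(17.7); d=np.array([-np.sin(a),-np.cos(a)]); 
cv2.line(r,tuple((300+d*290).astype(int).tolist()),tuple((300-d*290).astype(int).tolist()),(0,0,255),1)
cv2.imwrite("pics/r4.png",r)
b=cv2.cvtColor(r,cv2.COLOR_BGR2GRAY)>130; yy,xx=np.nonzero(b&(np.hypot(*(A-300))<110)&(np.abs((A[1]-300)*d[1]-(A[0]-300)*d[0])<45))
v=cv2.fitLine(np.stack([xx,yy],1).astype(np.float32),cv2.DIST_HUBER,0,.01,.01).ravel(); print(v,np.degrees(np.arctan2(v[0],v[1])))
E
```

```text
[ 518.53945727 -189.11975448  221.27762853] [179.93903261  -0.21229646 -12.33390795]
[  0.33728477   0.9414027  296.35794    300.11142   ] 19.711533
```

View pics/r4.png

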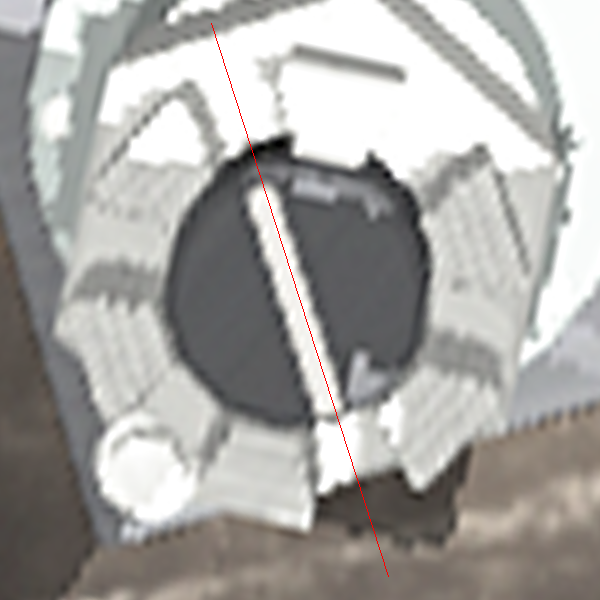

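The slot mid-line runs from (247,120) to (354,468), about 17.1°. The bright line from (258,188) to (328,415) is also about 17.1°, so the slot is lined up. I move on to the switch box.

Emit:
carry_out(
  moves=[
    {"slide": [-0.012, -0.042, 0], "spin": 0},
    {"slide": [-0.024, -0.083, 0], "spin": 0},
    {"slide": [-0.024, -0.083, 0], "spin": 0},
    {"slide": [-0.024, -0.083, 0], "spin": 0},
    {"slide": [-0.024, -0.083, 0], "spin": 0},
    {"slide": [-0.024, -0.083, 0], "spin": 0},
    {"slide": [-0.024, -0.083, 0], "spin": 0},
    {"slide": [-0.024, -0.083, 0], "spin": 0},
    {"slide": [-0.024, -0.083, 0], "spin": 0},
    {"slide": [-0.024, -0.083, 0], "spin": 0},
    {"slide": [-0.012, -0.044, 0], "spin": 0},
    {"slide": [0, 0, 0], "spin": -0.2},
  ],
)

```text
t: 7.02
eef_pos: [494.5, 160.1, 218.0]
tcp_rot: [3.141, 0.002, -0.11]
ft_force: [0.5, -0.5, -0.2]
opening: 1.0
grip_force: 0.0
```

Emit:
carry_out(
  moves=[
    {"slide": [0, 0, 0], "spin": -0.22},
    {"slide": [0, 0, 0], "spin": -0.22},
    {"slide": [0, 0, 0], "spin": 0},
    {"slide": [0, 0, 0], "spin": 0},
  ],
)

```text
t: 7.35
eef_pos: [495.1, 157.0, 218.3]
tcp_rot: [3.141, 0.002, 0.116]
ft_force: [-0.3, 0.1, -0.2]
opening: 1.002
grip_force: 0.0
```

```bash
python3 - <<'E'
from h import *
c=snap("wrist","b1"); s=state(); print(s["eef_pos"],np.degrees(s["tcp_rot"]),s["joints"].round(2))
print(proj(c,[474,154,61]),proj(c,[523,160,86]))
E
```

```text
[495.23747639 156.97054882 218.52375232] [1.79989314e+02 7.22891540e-02 6.61893230e+00] [ 0.18  0.34  1.81 -0.    1.    1.64]
[278.46596086 217.29717721] [278.20446896 171.41286905]
```

View pics/b1.png

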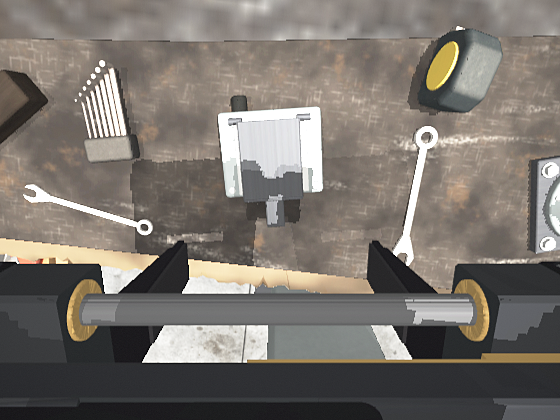

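The picture shows box-top corners at (219,113), (316,107), (323,190) and (226,197). The hinge rod ends are at (238,122) and (305,117), and the tab spans columns 267–284, ending at row ≈225. A spanner and hex keys lie to either side.

```bash
python3 - <<'E'
from h import *
c=load("b1")
q=[ray(c,u,v,45)[:2] for u,v in((219,113),(316,107),(323,190),(226,197))]
print([np.hypot(*(q[i]-q[i-1])).round(1) for i in range(4)])
ctr=np.mean(q,0); 
ax=(q[0]+q[1]-q[2]-q[3])/2; ay=(q[0]+q[3]-q[1]-q[2])/2
print("box",ctr,np.degrees(np.arctan2(ax[1],ax[0])),np.degrees(np.arctan2(-ay[0],ay[1])))
h=[ray(c,u,v,49)[:2] for u,v in((238,122),(305,117))]; d=h[0]-h[1]
print("hinge mid",np.mean(h,0),np.hypot(*d),np.degrees(np.arctan2(-d[0],d[1])))
te=ray(c,275.5,225,61)[:2]; print("tab end",te, "w",np.hypot(*(ray(c,267,215,64)-ray(c,284.5,215,64))[:2]))
print("hinge->end",np.hypot(*(te-np.mean(h,0))), np.degrees(np.arctan2(*(np.mean(h,0)-te)[::-1])))
g=cv2.cvtColor(c["color"],cv2.COLOR_RGB2GRAY)
print(g[190:232:2,262:292:2])
E
```

```text
[np.float64(82.5), np.float64(92.9), np.float64(81.2), np.float64(98.9)]
box [534.04975735 168.36767822] 11.132826937428602 10.419752961062605
hinge mid [565.9356431  171.39414407] 63.8856900363664 10.725102307726235
tab end [465.74160629 156.00689817] w 17.10006610275658
hinge->end 101.36869511631208 8.730955107417358
[[100 100 100  97  99 100  98  99  97 103 100  98 101 100 100]
 [102  99 102  99  98 100  99  99  93 101 100  98 100 101  97]
 [100  99 100  97  95  98  98  98 157 169  90  99 101 101  98]
 [100  99 101  89 158 160 159 159 193 204 176  96 100  99  96]
 [ 94  92  94  76 174 171 182 180 177 186  98  99 101 101 104]
 [102 100 101 162 154 164 160 138 120 122  87  77  61  63  59]
 [ 55  46 163 190 190 186 197 197  97  98  96  57  59  61  64]
 [ 56  54 121 185 185 182 193 200  94  98  97  60  62  61  60]
 [ 59  56  73 186 184 181 189 200  97  97  96  60  63  61  60]
 [ 58  55 140 183 183 181 188 196  95  98  97  61  62  61  63]
 [ 60  58 134 186 181 181 187 198  94  98  97  62  61  61  63]
 [ 62  62 125 185 181 180 187  90  99  98  99  62  60  62  61]
 [ 67  65 112 184 178 180 185  90  94  98 101  67  58  57  60]
 [ 68  64  83 188 177 179 181 189  99  97 100  72  66  56  58]
 [ 93  90  72 187 176 178 178 184 100  98 100  77  71  59  57]
 [119 119  84 179 175 175 178 194  92  99  99  82  73  58  58]
 [134 125  95 177 180 184 184 199  93 101  97  85  97  97  82]
 [139 126 114 138 151  87  87  88  96 101  96  88 111 110 107]
 [135 134 130  87  90  97  91  86  94 104 103 100 111 110 104]
 [135 132 129 128 130 131 132 131 125 118 113 111 109 109 110]
 [133 126 122 125 127 126 127 124 117 114 113 110 108 108 111]]
```

Emit:
carry_out(
  moves=[
    {"slide": [-0.0485, -0.0076, 0], "spin": 0},
    {"slide": [0, 0, 0.04], "spin": -0.13},
    {"slide": [0, 0, 0.05], "spin": 0},
    {"slide": [0, 0, 0.06], "spin": 0},
    {"slide": [0, 0, 0.06], "spin": 0},
    {"slide": [0, 0, 0.06], "spin": 0},
    {"slide": [0, 0, 0.06], "spin": 0},
    {"slide": [0, 0, 0.05], "spin": 0},
    {"slide": [0, 0, 0.03], "spin": 0},
    {"slide": [0, 0, 0.021], "spin": 0},
    {"slide": [0, 0, 0], "spin": 0},
    {"slide": [0, 0, 0], "spin": 0},
  ],
)

```text
t: 8.4
eef_pos: [475.9, 157.7, 46.8]
tcp_rot: [3.142, 0.0, 0.186]
ft_force: [-0.0, 1.0, -0.0]
opening: 0.999
grip_force: 0.0
```

```bash
python3 - <<'E'
from h import *
c=snap("wrist","b2"); s=state(); print(s["eef_pos"],np.degrees(s["tcp_rot"]),s["ft_force"])
cv2.imwrite("pics/b2c.png",c["color"][100:,:,::-1])
for p in ([475.6,157.8,64],[465.7,156,64]): print(proj(c,p))
E
```

```text
[476.18308234 157.79967424  47.28803587] [ 1.79993977e+02 -3.31945105e-02  1.06996724e+01] [0.03936898 0.25641093 0.24882848]
[277.83525591 276.24873348]
[277.71983745 294.95971319]
```

View pics/b2c.png

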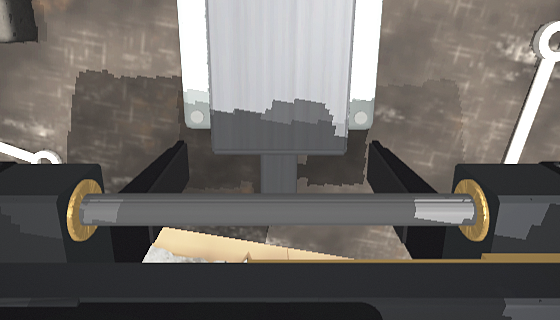

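The tab is at columns 261–297, centred at 279 between the fingers, and the hood is square to the tool. I close on it.

Emit:
carry_out(
  moves=[
    {"slide": [0, 0, 0], "spin": 0},
    {"slide": [0, 0, 0], "spin": 0},
    {"slide": [0, 0, 0], "spin": 0},
    {"slide": [0, 0, 0], "spin": 0},
    {"slide": [0, 0, 0], "spin": 0},
    {"slide": [0, 0, 0], "spin": 0},
    {"slide": [0, 0, 0], "spin": 0},
    {"slide": [0, 0, 0], "spin": 0},
    {"slide": [0, 0, 0], "spin": 0},
    {"slide": [0, 0, 0], "spin": 0},
    {"slide": [0, 0, 0], "spin": 0},
    {"slide": [0, 0, 0], "spin": 0},
  ],
  hand=1,
)

```text
t: 9.45
eef_pos: [475.9, 157.8, 46.8]
tcp_rot: [3.141, 0.0, 0.188]
ft_force: [0.5, 0.5, 0.2]
opening: 0.215
grip_force: 0.0
```

```bash
python3 - <<'E'
from h import *
c=load("b2")
for z in (86,90): print(z,ray(c,279,254,z))
s=state(); print(s["opening"]*95,s["grip_force"],s["ft_force"],s["eef_pos"])
# arc increments in tool axes (x fwd, z down), fractions, theta steps of 0.14
r=np.hypot(93,12);p0=np.arctan2(12,93)
th=np.linspace(0,1.7,13); x=-r*np.cos(p0+th); z=r*np.sin(p0+th)
for a,b in zip(np.diff(x)/400,-np.diff(z)/400): print(round(a,4),round(b,4))
E
```

```text
86 [495.8828381  161.13931384  86.        ]
90 [497.48477832 161.45766724  90.        ]
20.3857858594268 0.0 [0.49490648 0.5386905  0.22788982] [475.87717202 157.79782996  46.78164137]
0.0066 -0.0325
0.0111 -0.0313
0.0154 -0.0294
0.0194 -0.0269
0.023 -0.0239
0.0261 -0.0204
0.0288 -0.0165
0.0308 -0.0123
0.0322 -0.0078
0.033 -0.0032
0.0331 0.0015
0.0326 0.0062
```

Emit:
carry_out(
  moves=[
    {"slide": [-0.006, 0, 0], "spin": 0},
    {"slide": [0, 0, 0], "spin": 0},
    {"slide": [0, 0, 0], "spin": 0},
    {"slide": [0, 0, 0], "spin": 0},
    {"slide": [0, 0, 0], "spin": 0},
  ],
)

```text
t: 9.87
eef_pos: [475.8, 157.4, 47.2]
tcp_rot: [3.141, -0.005, 0.188]
ft_force: [8.1, -1.1, -2.7]
opening: 0.183
grip_force: 29.9
```

Emit:
carry_out(
  moves=[
    {"slide": [0.003, 0, -0.0163], "spin": 0},
    {"slide": [0.0036, 0, -0.0162], "spin": 0},
    {"slide": [0.0055, 0, -0.0157], "spin": 0},
    {"slide": [0.0056, 0, -0.0156], "spin": 0},
    {"slide": [0.0075, 0, -0.0147], "spin": 0},
    {"slide": [0.0079, 0, -0.0147], "spin": 0},
    {"slide": [0, 0, 0], "spin": 0},
  ],
)

```text
t: 10.45
eef_pos: [487.2, 159.6, 84.8]
tcp_rot: [3.141, -0.001, 0.188]
ft_force: [2.7, -4.1, -4.0]
opening: 0.185
grip_force: 30.0
```

Emit:
carry_out(
  moves=[
    {"slide": [0.0097, 0, -0.0135], "spin": 0},
    {"slide": [0.0097, 0, -0.0134], "spin": 0},
    {"slide": [0.0115, 0, -0.012], "spin": 0},
    {"slide": [0.0115, 0, -0.0119], "spin": 0},
    {"slide": [0.013, 0, -0.0102], "spin": 0},
    {"slide": [0.0131, 0, -0.0102], "spin": 0},
    {"slide": [0.0144, 0, -0.0082], "spin": 0},
    {"slide": [0.0144, 0, -0.0083], "spin": 0},
    {"slide": [0.0154, 0, -0.0062], "spin": 0},
    {"slide": [0.0154, 0, -0.0061], "spin": 0},
    {"slide": [0, 0, 0], "spin": 0},
  ],
)

```text
t: 11.37
eef_pos: [536.9, 168.6, 123.9]
tcp_rot: [3.14, 0.002, 0.188]
ft_force: [-1.3, -7.2, -1.2]
opening: 0.186
grip_force: 30.0
```

Emit:
carry_out(
  moves=[
    {"slide": [0.0161, 0, -0.0039], "spin": 0},
    {"slide": [0.0161, 0, -0.0039], "spin": 0},
    {"slide": [0.0165, 0, -0.0016], "spin": 0},
    {"slide": [0.0165, 0, -0.0016], "spin": 0},
    {"slide": [0.0166, 0, 0.0008], "spin": 0},
    {"slide": [0.0165, 0, 0.0007], "spin": 0},
    {"slide": [0.0163, 0, 0.0031], "spin": 0},
    {"slide": [0.0163, 0, 0.0031], "spin": 0},
    {"slide": [0, 0, 0], "spin": 0},
  ],
)

```text
t: 12.12
eef_pos: [589.2, 178.3, 125.9]
tcp_rot: [3.14, -0.0, 0.188]
ft_force: [0.4, -8.3, 8.2]
opening: 0.183
grip_force: 30.0
```

```bash
python3 - <<'E'
from h import *
s=state(); print(s["opening"]*95,s["grip_force"],s["ft_force"],s["eef_pos"],np.degrees(s["tcp_rot"]))
E
```

```text
17.421127074756427 29.99583810567856 [ 0.38700171 -8.28304204  8.20240093] [589.23059148 178.25824607 125.90299322] [ 1.79910955e+02 -1.15747766e-02  1.07748073e+01]
```

Emit:
carry_out(
  moves=[
    {"slide": [0, 0, 0], "spin": 0},
    {"slide": [0, 0, 0], "spin": 0},
    {"slide": [0, 0, 0], "spin": 0},
    {"slide": [0, 0, 0], "spin": 0},
    {"slide": [0, 0, 0], "spin": 0},
    {"slide": [0, 0, 0], "spin": 0},
    {"slide": [0, 0, -0.03], "spin": 0},
    {"slide": [0, 0, -0.07], "spin": 0},
    {"slide": [0, 0, -0.08], "spin": 0},
    {"slide": [0, 0, -0.07], "spin": 0},
    {"slide": [-0.05, 0, 0], "spin": 0},
    {"slide": [-0.08, 0, 0], "spin": 0},
  ],
  hand=0,
)

```text
t: 13.12
eef_pos: [538.7, 169.7, 226.6]
tcp_rot: [3.142, -0.004, 0.188]
ft_force: [0.4, -0.1, -0.5]
opening: 0.961
grip_force: 0.0
```

Emit:
carry_out(
  moves=[
    {"slide": [-0.08, 0, 0], "spin": 0},
    {"slide": [-0.04, 0, 0], "spin": 0},
    {"slide": [0, 0, 0], "spin": 0},
    {"slide": [0, 0, 0], "spin": 0},
    {"slide": [0, 0, 0], "spin": 0},
  ],
  hand=1,
)

```text
t: 13.53
eef_pos: [491.0, 160.7, 225.7]
tcp_rot: [3.142, -0.001, 0.188]
ft_force: [-0.8, 1.1, -0.7]
opening: 0.705
grip_force: 0.0
```

```bash
python3 - <<'E'
from h import *
c=snap("wrist","b3"); s=state(); print(s["eef_pos"],np.degrees(s["tcp_rot"]),s["ft_force"],s["opening"])
n=proj(c,[528,167,60]); print(n)
x,y=max(int(n[0])-100,0),max(int(n[1])-75,0); print(x,y)
cv2.imwrite("pics/b3c.png",cv2.resize(c["color"][y:y+150,x:x+200,::-1],None,fx=4,fy=4,interpolation=cv2.INTER_CUBIC))
E
```

```text
[491.06848403 160.686577   225.40310068] [ 1.79995828e+02 -3.40673867e-02  1.07611030e+01] [ 0.67418142  0.55303816 -0.82910805] 0.6634775154590868
[278.55534236 156.88948216]
178 81
```

View pics/b3c.png

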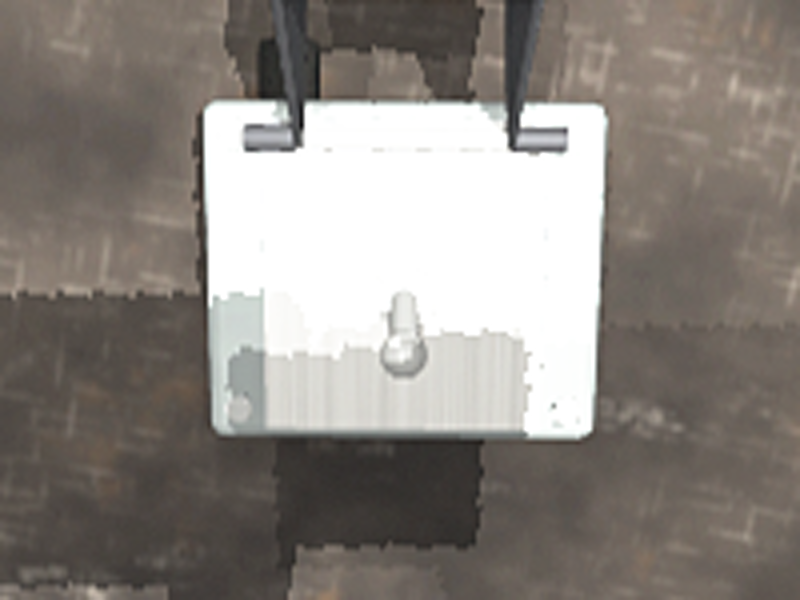

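The cover leans open. The toggle ball is at crop (403,353), with the lever foot at (403,295). The hinge rods are at row 138 with mid-column 406. I compute positions in the tool frame.

```bash
python3 - <<'E'
from h import *
c=load("b3"); f=lambda u,v,z:ray(c,u/4+178,v/4+81,z)
s=state(); R=Ro.from_euler("xyz",s["tcp_rot"]).as_matrix()
for n,p in (("ball",f(403,353,72.8)),("pivot",f(403,296,47)),("hinge",f(406,138,49)),("front",f(405,437,45)),("back",f(405,102,45))):
    print(n,p.round(1),"tool mm",(R.T@(p-s["eef_pos"])).round(1))
E
```

```text
ball [518.1 165.   72.8] tool mm [ 27.2   0.8 152.6]
pivot [528.5 166.9  47. ] tool mm [ 37.8   0.9 178.4]
hinge [566.2 173.3  49. ] tool mm [ 76.    1.6 176.4]
front [492.8 159.5  45. ] tool mm [  1.4   1.4 180.4]
back [574.4 175.1  45. ] tool mm [ 84.5   1.4 180.5]
```

Emit:
carry_out(
  moves=[
    {"slide": [-0.0075, 0.003, 0], "spin": 0},
    {"slide": [0, 0, 0.03], "spin": 0},
    {"slide": [0, 0, 0.04], "spin": 0},
    {"slide": [0, 0, 0.04], "spin": 0},
    {"slide": [0, 0, 0.04], "spin": 0},
    {"slide": [0, 0, 0.04], "spin": 0},
    {"slide": [0, 0, 0.04], "spin": 0},
    {"slide": [0, 0, 0.05], "spin": 0},
    {"slide": [0, 0, 0.05], "spin": 0},
    {"slide": [0, 0, 0.05], "spin": 0},
    {"slide": [0, 0, 0.0285], "spin": 0},
    {"slide": [0, 0, 0], "spin": 0},
  ],
)

```text
t: 14.58
eef_pos: [486.6, 158.5, 59.5]
tcp_rot: [3.142, 0.004, 0.188]
ft_force: [0.2, -0.1, -0.2]
opening: 0.005
grip_force: 0.0
```

Emit:
carry_out(
  moves=[
    {"slide": [0, 0, 0], "spin": 0},
    {"slide": [0, 0, 0], "spin": 0},
  ],
)

```text
t: 14.75
eef_pos: [487.8, 158.8, 62.5]
tcp_rot: [3.142, -0.001, 0.188]
ft_force: [1.0, 0.5, -0.8]
opening: 0.003
grip_force: 0.0
```

Emit:
carry_out(
  moves=[
    {"slide": [0.01, 0, 0], "spin": 0},
    {"slide": [0.012, 0, 0], "spin": 0},
    {"slide": [0.012, 0, 0], "spin": 0},
    {"slide": [0.012, 0, 0], "spin": 0},
    {"slide": [0.012, 0, 0], "spin": 0},
    {"slide": [0.01, 0, 0], "spin": 0},
    {"slide": [0, 0, 0], "spin": 0},
  ],
)

```text
t: 15.33
eef_pos: [515.0, 164.0, 62.0]
tcp_rot: [3.141, -0.001, 0.188]
ft_force: [-1.1, -0.2, 0.0]
opening: 0.003
grip_force: 0.0
```

Emit:
carry_out(
  moves=[
    {"slide": [0.007, 0, 0], "spin": 0},
    {"slide": [0.007, 0, 0], "spin": 0},
    {"slide": [0.006, 0, 0], "spin": 0},
    {"slide": [0, 0, 0], "spin": 0},
    {"slide": [0, 0, 0], "spin": 0},
  ],
)

```text
t: 15.75
eef_pos: [521.2, 165.2, 61.7]
tcp_rot: [3.142, 0.002, 0.188]
ft_force: [-5.2, -0.7, 0.9]
opening: 0.004
grip_force: 2.4
```

Emit:
carry_out(
  moves=[
    {"slide": [0.003, 0, 0], "spin": 0},
    {"slide": [0.003, 0, 0], "spin": 0},
    {"slide": [0, 0, 0], "spin": 0},
    {"slide": [0, 0, 0], "spin": 0},
  ],
)

```text
t: 16.08
eef_pos: [521.6, 165.4, 61.5]
tcp_rot: [3.141, 0.006, 0.188]
ft_force: [-12.9, -2.3, 4.4]
opening: 0.007
grip_force: 5.7
```

Emit:
carry_out(
  moves=[
    {"slide": [-0.02, 0, 0], "spin": 0},
    {"slide": [-0.05, 0, 0], "spin": 0},
    {"slide": [-0.01, 0, -0.05], "spin": 0},
    {"slide": [0, 0, -0.08], "spin": 0},
    {"slide": [0, 0, -0.08], "spin": 0},
    {"slide": [0, 0, -0.08], "spin": 0},
    {"slide": [0, 0, -0.08], "spin": 0},
    {"slide": [0, 0, -0.04], "spin": 0},
    {"slide": [0, 0, 0], "spin": 0},
    {"slide": [0, 0, 0], "spin": 0},
    {"slide": [0, 0, 0], "spin": 0},
  ],
  hand=0,
)

```text
t: 17.0
eef_pos: [492.6, 159.7, 225.1]
tcp_rot: [3.141, 0.001, 0.188]
ft_force: [0.1, 0.9, -0.6]
opening: 0.723
grip_force: 0.0
```

```bash
python3 - <<'E'
from h import *
c=snap("wrist","b4"); s=state(); print(s["eef_pos"],np.degrees(s["tcp_rot"]),s["opening"])
a=load("b3")
# expected pixels for ball thrown / unthrown
B=np.array([528.5,166.9,0]); d=np.array([.983,.185,0])
for n,k in (("front",-10.9),("back",10.9)): print(n,proj(c,B+d*k+[0,0,72.8]).round(1))
g=cv2.cvtColor(c["color"],cv2.COLOR_RGB2GRAY)
for k in (-10.9,10.9):
    u,v=proj(c,B+d*k+[0,0,72.8]).round().astype(int); print(g[v-10:v+12:2,u-12:u+14:2])
E
```

```text
[492.50590517 159.72380726 224.83311724] [1.79994692e+02 8.33680494e-02 1.07587085e+01] 0.7590618269928888
front [277.5 170.8]
back [277.5 147.3]
[[255 255 255 255 255 255 255 255 252 255 255 255 255]
 [250 251 250 255 226 221 197 226 255 250 255 255 235]
 [253 254 251 251 250 254 254 253 251 251 252 217 216]
 [221 216 243 243 239 216 221 243 244 242 218 218 219]
 [220 222 219 220 214 219 225 220 220 219 220 220 219]
 [222 220 221 220 214 219 226 220 220 219 220 219 217]
 [222 221 220 219 213 219 225 219 220 220 220 218 218]
 [223 218 219 218 214 218 226 220 220 219 220 219 218]
 [222 219 219 218 214 218 224 219 219 218 219 218 217]
 [221 218 219 218 213 218 225 218 219 218 218 218 218]
 [221 218 219 216 213 219 225 218 218 218 218 217 218]]
[[255 255 255 255 255 255 255 255 255 255 255 255 255]
 [255 255 255 255 255 255 255 255 255 255 255 255 255]
 [255 255 253 253 252 255 255 255 255 255 255 255 255]
 [255 252 251 253 220 254 255 255 247 255 255 255 255]
 [255 251 252 247 252 255 255 255 255 255 255 255 255]
 [255 255 251 236 255 255 255 255 255 252 255 255 255]
 [255 255 254 255 249 255 255 255 255 255 255 255 255]
 [255 255 255 219 220 255 255 255 243 255 255 255 255]
 [255 255 255 255 255 158 216 191 255 255 255 255 255]
 [255 255 255 255 255 161 207 203 255 255 255 255 255]
 [255 255 255 255 255 198 201 195 255 255 255 255 255]]
```

The toggle is thrown: the front ball position is empty, the lever now stands at the back, and the push ended on a hard stop. I re-pinch the leaning tab to bring the cover back.

Emit:
carry_out(
  moves=[
    {"slide": [0.05, 0, 0], "spin": 0},
    {"slide": [0.08, 0, 0], "spin": 0},
    {"slide": [0.08, 0, 0], "spin": 0},
    {"slide": [0.07, 0, 0], "spin": 0},
    {"slide": [0.0325, 0, 0.02], "spin": 0},
    {"slide": [0, 0, 0.04], "spin": 0},
    {"slide": [0, 0, 0.05], "spin": 0},
    {"slide": [0, 0, 0.06], "spin": 0},
    {"slide": [0, 0, 0.05], "spin": 0},
    {"slide": [0, 0, 0.04], "spin": 0},
    {"slide": [0, 0, 0.0195], "spin": 0},
    {"slide": [0, 0, 0], "spin": 0},
  ],
)

```text
t: 18.05
eef_pos: [614.6, 182.9, 111.3]
tcp_rot: [3.142, 0.005, 0.188]
ft_force: [-0.3, 0.2, 0.3]
opening: 0.999
grip_force: 0.0
```

Emit:
carry_out(
  moves=[
    {"slide": [0, 0, 0], "spin": 0},
    {"slide": [0, 0, 0], "spin": 0},
    {"slide": [0, 0, 0], "spin": 0},
    {"slide": [0, 0, 0], "spin": 0},
    {"slide": [0, 0, 0], "spin": 0},
    {"slide": [0, 0, 0], "spin": 0},
    {"slide": [0, 0, 0], "spin": 0},
    {"slide": [0, 0, 0], "spin": 0},
    {"slide": [0, 0, 0], "spin": 0},
    {"slide": [0, 0, 0], "spin": 0},
    {"slide": [0, 0, 0], "spin": 0},
    {"slide": [0, 0, 0], "spin": 0},
  ],
  hand=1,
)

```text
t: 19.05
eef_pos: [615.7, 183.2, 114.2]
tcp_rot: [3.142, -0.0, 0.188]
ft_force: [0.2, 0.1, -0.0]
opening: 0.216
grip_force: 0.0
```

Emit:
carry_out(
  moves=[
    {"slide": [0, 0, 0], "spin": 0},
    {"slide": [0, 0, 0], "spin": 0},
    {"slide": [0, 0, 0], "spin": 0},
    {"slide": [0, 0, 0], "spin": 0},
  ],
)

```text
t: 19.38
eef_pos: [615.7, 182.9, 114.2]
tcp_rot: [3.141, 0.0, 0.188]
ft_force: [-0.2, -2.9, -0.7]
opening: 0.182
grip_force: 30.0
```

```bash
python3 - <<'E'
from h import *
s=state(); print(s["eef_pos"],s["opening"]*95,s["grip_force"],s["ft_force"])
r=np.hypot(93,12);p0=np.arctan2(12,93)
th=np.linspace(2.0,0.3,25); x=-r*np.cos(p0+th); z=r*np.sin(p0+th)
print([[float(round(a,4)),0,float(round(b,4))] for a,b in zip(np.diff(x)/400,-np.diff(z)/400)])
E
```

```text
[615.69847344 182.89119833 114.19181446] 17.317916099359024 30.000029504299164 [-0.17151272 -2.87204247 -0.72043174]
[[-0.0144, 0, -0.0083], [-0.0149, 0, -0.0072], [-0.0154, 0, -0.0062], [-0.0158, 0, -0.0051], [-0.0161, 0, -0.0039], [-0.0164, 0, -0.0028], [-0.0165, 0, -0.0016], [-0.0166, 0, -0.0004], [-0.0166, 0, 0.0007], [-0.0165, 0, 0.0019], [-0.0163, 0, 0.0031], [-0.0161, 0, 0.0042], [-0.0157, 0, 0.0053], [-0.0153, 0, 0.0064], [-0.0148, 0, 0.0075], [-0.0142, 0, 0.0085], [-0.0136, 0, 0.0095], [-0.0129, 0, 0.0105], [-0.0121, 0, 0.0114], [-0.0113, 0, 0.0122], [-0.0104, 0, 0.0129], [-0.0094, 0, 0.0137], [-0.0085, 0, 0.0143], [-0.0074, 0, 0.0148]]
```

Pinched at 17.3 mm. I swing the cover back along the arc to about 0.3 rad.

Emit:
carry_out(
  moves=[
    {"slide": [-0.0144, 0, -0.0083], "spin": 0},
    {"slide": [-0.0149, 0, -0.0072], "spin": 0},
    {"slide": [-0.0154, 0, -0.0062], "spin": 0},
    {"slide": [-0.0158, 0, -0.0051], "spin": 0},
    {"slide": [-0.0161, 0, -0.0039], "spin": 0},
    {"slide": [-0.0164, 0, -0.0028], "spin": 0},
    {"slide": [-0.0165, 0, -0.0016], "spin": 0},
    {"slide": [-0.0166, 0, -0.0004], "spin": 0},
    {"slide": [-0.0166, 0, 0.0007], "spin": 0},
    {"slide": [-0.0165, 0, 0.0019], "spin": 0},
    {"slide": [-0.0163, 0, 0.0031], "spin": 0},
    {"slide": [-0.0161, 0, 0.0042], "spin": 0},
  ],
)

```text
t: 20.38
eef_pos: [540.3, 169.0, 125.6]
tcp_rot: [-3.141, -0.002, 0.188]
ft_force: [1.3, -1.3, 9.4]
opening: 0.183
grip_force: 30.0
```

Emit:
carry_out(
  moves=[
    {"slide": [-0.0157, 0, 0.0053], "spin": 0},
    {"slide": [-0.0153, 0, 0.0064], "spin": 0},
    {"slide": [-0.0148, 0, 0.0075], "spin": 0},
    {"slide": [-0.0142, 0, 0.0085], "spin": 0},
    {"slide": [-0.0136, 0, 0.0095], "spin": 0},
    {"slide": [-0.0129, 0, 0.0105], "spin": 0},
    {"slide": [-0.0121, 0, 0.0114], "spin": 0},
    {"slide": [-0.0113, 0, 0.0122], "spin": 0},
    {"slide": [-0.0104, 0, 0.0129], "spin": 0},
    {"slide": [-0.0094, 0, 0.0137], "spin": 0},
    {"slide": [-0.0085, 0, 0.0143], "spin": 0},
    {"slide": [-0.0074, 0, 0.0148], "spin": 0},
  ],
)

```text
t: 21.38
eef_pos: [480.3, 158.1, 73.4]
tcp_rot: [-3.141, 0.005, 0.188]
ft_force: [-5.9, 0.2, 5.1]
opening: 0.188
grip_force: 30.0
```

Emit:
carry_out(
  moves=[
    {"slide": [0, 0, 0], "spin": 0},
  ],
)

```text
t: 21.47
eef_pos: [480.0, 158.0, 72.8]
tcp_rot: [-3.141, 0.006, 0.188]
ft_force: [-6.6, 1.2, 5.6]
opening: 0.182
grip_force: 30.0
```

Emit:
carry_out(
  moves=[
    {"slide": [0, 0, 0], "spin": 0},
    {"slide": [0, 0, 0], "spin": 0},
    {"slide": [0, 0, 0], "spin": 0},
    {"slide": [0, 0, 0], "spin": 0},
    {"slide": [0, 0, 0], "spin": 0},
    {"slide": [0, 0, 0], "spin": 0},
    {"slide": [0, 0, -0.04], "spin": 0},
    {"slide": [0, 0, -0.08], "spin": 0},
    {"slide": [0.01, 0, -0.08], "spin": 0},
    {"slide": [0.01, 0, -0.08], "spin": 0},
    {"slide": [0.018, 0, -0.083], "spin": 0},
    {"slide": [0, 0, 0], "spin": 0},
  ],
  hand=0,
)

```text
t: 22.47
eef_pos: [501.0, 161.4, 224.7]
tcp_rot: [3.141, -0.01, 0.188]
ft_force: [0.4, -0.5, 0.3]
opening: 0.963
grip_force: 0.0
```

Emit:
carry_out(
  moves=[
    {"slide": [0, 0, 0], "spin": 0},
    {"slide": [0, 0, 0], "spin": 0},
    {"slide": [0, 0, 0], "spin": 0},
  ],
)

```text
t: 22.72
eef_pos: [497.3, 160.7, 217.5]
tcp_rot: [3.142, 0.002, 0.188]
ft_force: [0.1, -0.0, 0.0]
opening: 1.0
grip_force: 0.0
```

```bash
python3 - <<'E'
from h import *
a=load("b1"); c=snap("wrist","b5"); s=state(); print(s["eef_pos"],s["ft_force"])
# compare shut cover in b1 against now, rectified on the tab plane and the hood-top plane
A=np.mgrid[0:60,0:80]
def rect(c,z):
    X=535-A[0]*0+0.; X=455+2*A[0]/1.0; Y=100+1.6*A[1]
    p=(np.stack([X,Y,0*X+z],-1)@c["R"].T+c["t"])@c["K"].T; m=(p[...,:2]/p[...,2:]).astype(np.float32)
    return cv2.cvtColor(cv2.remap(c["color"],m[...,0],m[...,1],cv2.INTER_LINEAR),cv2.COLOR_RGB2GRAY).astype(float)
for n,im in (("shut ref",a),):
  for z in (61,86):
    for m,q in (("now",c),("open",load("b3"))):
        r,t=rect(im,z)[:,15:65],rect(q,z)[:,15:65]; print(z,m,"corr",np.corrcoef(r.ravel(),t.ravel())[0,1].round(3))
# tab brightness profile across y at 12 mm from its end
for q in (a,c,load("b3")):
    g=cv2.cvtColor(q["color"],cv2.COLOR_RGB2GRAY); print([int(g[tuple(proj(q,[475.6+.187*-k,157.8+.98*k,64])[::-1].round().astype(int))]) for k in range(-16,17,2)])
# top-camera: pins/nut and bystanders before/after
t=snap("top","top9"); t0=load("top0"); d=cv2.absdiff(t["color"],t0["color"]).max(2)[160:262,80:440]
n,l,st,ce=cv2.connectedComponentsWithStats(((d>60)*255).astype(np.uint8)); print([(st[i].tolist()) for i in range(1,n) if st[i,4]>12])
E
```

```text
[497.43987916 160.67202755 217.56531802] [-0.0321275   0.33200501 -0.26333231]
61 now corr 0.923
61 open corr 0.766
86 now corr 0.921
86 open corr 0.773
[59, 57, 58, 56, 95, 98, 96, 202, 190, 180, 180, 180, 147, 59, 63, 64, 63]
[103, 77, 80, 100, 93, 98, 99, 99, 97, 158, 150, 194, 117, 115, 109, 114, 118]
[53, 48, 51, 47, 52, 55, 54, 51, 55, 55, 56, 57, 58, 59, 58, 59, 61]
[[80, 31, 62, 50, 883], [141, 31, 19, 36, 316], [63, 35, 18, 34, 199], [262, 49, 11, 20, 65], [272, 48, 6, 5, 14], [273, 60, 10, 8, 22], [143, 67, 7, 13, 52], [62, 69, 33, 26, 186], [130, 83, 7, 7, 32], [141, 82, 12, 20, 144]]
```

```bash
python3 - <<'E'
from h import *
for n in ("b1","b5"):
    q=load(n); g=cv2.cvtColor(q["color"],cv2.COLOR_RGB2GRAY); H=np.array([566,174.2]); d=np.array([.983,.184]); e=np.array([-.184,.983])
    print(n,[(k,int(g[tuple(proj(q,[*(H-d*k+e*4),61])[::-1].round().astype(int))]),int(g[tuple(proj(q,[*(H-d*k-e*4),61])[::-1].round().astype(int))])) for k in range(90,114,2)])
    # hood top front edge, z 88
    print([(k,int(g[tuple(proj(q,[*(H-d*k+e*15),88])[::-1].round().astype(int))])) for k in range(58,80,2)])
s=state(); R=Ro.from_euler("xyz",s["tcp_rot"]).as_matrix(); print((R.T@(np.array([518.5,-189.1,221.3])-s["eef_pos"])/400).round(4))
E
```

```text
b1 [(90, 181, 98), (92, 180, 95), (94, 181, 97), (96, 175, 99), (98, 177, 98), (100, 144, 101), (102, 92, 91), (104, 120, 122), (106, 127, 114), (108, 126, 117), (110, 127, 119), (112, 128, 118)]
[(58, 100), (60, 98), (62, 97), (64, 97), (66, 98), (68, 99), (70, 79), (72, 85), (74, 58), (76, 59), (78, 62)]
b5 [(90, 183, 100), (92, 192, 98), (94, 88, 99), (96, 99, 99), (98, 96, 100), (100, 96, 101), (102, 87, 93), (104, 136, 116), (106, 130, 113), (108, 127, 117), (110, 123, 119), (112, 127, 120)]
[(58, 99), (60, 98), (62, 100), (64, 98), (66, 98), (68, 98), (70, 70), (72, 57), (74, 59), (76, 60), (78, 60)]
[-0.1118  0.8689 -0.0088]
```

The cover is shut, with tab end and hood edge where they were in the first view. A last check on the pins in the nut.

Emit:
carry_out(
  moves=[
    {"slide": [-0.0093, 0.0724, 0], "spin": 0},
    {"slide": [-0.0093, 0.0724, 0], "spin": 0},
    {"slide": [-0.0093, 0.0724, 0], "spin": 0},
    {"slide": [-0.0093, 0.0724, 0], "spin": 0},
    {"slide": [-0.0093, 0.0724, 0], "spin": 0},
    {"slide": [-0.0093, 0.0724, 0], "spin": 0},
    {"slide": [-0.0093, 0.0724, 0], "spin": 0},
    {"slide": [-0.0093, 0.0724, 0], "spin": 0},
    {"slide": [-0.0093, 0.0724, 0], "spin": 0},
    {"slide": [-0.0093, 0.0724, 0], "spin": 0},
    {"slide": [-0.0093, 0.0724, 0], "spin": 0},
    {"slide": [-0.0093, 0.0724, -0.009], "spin": 0},
  ],
)

```text
t: 23.82
eef_pos: [518.5, -190.2, 221.1]
tcp_rot: [-3.14, 0.002, 0.188]
ft_force: [0.1, 0.4, 0.2]
opening: 0.998
grip_force: 0.0
```

Emit:
carry_out(
  moves=[
    {"slide": [0, 0, 0], "spin": 0.2},
    {"slide": [0, 0, 0], "spin": 0.2},
    {"slide": [0, 0, 0], "spin": 0.2},
    {"slide": [0, 0, 0], "spin": 0.17},
    {"slide": [0, 0, 0], "spin": 0},
    {"slide": [0, 0, 0], "spin": 0},
    {"slide": [0, 0, 0], "spin": 0},
  ],
)

```text
t: 24.4
eef_pos: [519.0, -188.8, 222.0]
tcp_rot: [-3.141, 0.001, -0.212]
ft_force: [-0.5, -0.1, -0.6]
opening: 0.999
grip_force: 0.0
```

```bash
python3 - <<'E'
from h import *
c=snap("wrist","w9"); a=load("w4"); print(state()["eef_pos"],np.degrees(state()["tcp_rot"]))
C=np.array([518.3,-188.3]); th=np.radians(17.4)
# profiles across the slots on the plane of the pin's top (z=114) along the hole axis and across
for s_ in (1,-1):
  for r in (19,22,25):
    for n,q in (("before",a),("after",c)):
        g=cv2.cvtColor(q["color"],cv2.COLOR_RGB2GRAY); P=C+s_*r*np.array([np.cos(th),np.sin(th)]); e=np.array([-np.sin(th),np.cos(th)])
        print(s_,r,n,[int(g[tuple(proj(q,[*(P+k*e),114])[::-1].round().astype(int))]) for k in range(-8,9)])
E
```

```text
[ 519.06213489 -188.82546854  222.13255794] [-1.79995046e+02  3.14071573e-02 -1.21899563e+01]
1 19 before [255, 255, 255, 255, 255, 204, 255, 255, 255, 255, 255, 254, 200, 164, 201, 255, 255]
1 19 after [255, 255, 255, 255, 255, 184, 255, 255, 255, 255, 251, 142, 208, 161, 164, 255, 255]
1 22 before [255, 255, 255, 255, 251, 255, 255, 255, 255, 255, 255, 255, 197, 147, 175, 255, 255]
1 22 after [255, 255, 255, 255, 250, 244, 245, 255, 255, 255, 245, 255, 199, 160, 164, 255, 255]
1 25 before [156, 155, 200, 182, 200, 212, 255, 255, 255, 255, 255, 255, 255, 166, 168, 155, 160]
1 25 after [152, 151, 203, 173, 198, 199, 255, 255, 255, 255, 255, 214, 204, 156, 163, 169, 121]
-1 19 before [213, 204, 219, 255, 181, 206, 205, 224, 255, 255, 255, 255, 249, 138, 185, 193, 203]
-1 19 after [203, 201, 223, 255, 147, 150, 252, 255, 255, 255, 255, 193, 255, 135, 156, 197, 206]
-1 22 before [195, 199, 212, 217, 179, 171, 155, 175, 151, 196, 255, 255, 255, 255, 141, 233, 217]
-1 22 after [189, 202, 209, 212, 153, 164, 186, 255, 255, 253, 255, 148, 255, 132, 188, 212, 212]
-1 25 before [94, 139, 227, 185, 66, 74, 78, 79, 71, 69, 68, 69, 68, 61, 74, 235, 235]
-1 25 after [128, 200, 190, 124, 63, 82, 123, 205, 255, 201, 169, 67, 64, 58, 75, 252, 223]
```

The pins are now visible: a bright band about 6 mm wide sits in the middle of the slot at r = 22–25 mm, where it was dark before. I hand in.

```bash
python3 -c "from cell import job_done; print(job_done())"
```

```text
the job is handed in; nothing more can be done
None
```

The job is done and handed in at about 24 s: the nut was turned about 39° clockwise so its slot lines up with the cotter hole, the toggle is thrown with a lock pin seen out in the slot, and the cover is shut again.

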